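Spice from the drawer

ROBOT

A 6-joint arm with a two-finger parallel gripper is mounted at the origin on a cart in front of the work surface, level with it; the furniture and walls round the work are solid. World frame = base frame: x ahead of the robot, y to its left, z up, the work surface at z = 0. Lengths are in m, angles in rad, forces in N, time in s.
With the tool pointing down it reaches from about 0.3 to 0.775 m from the base axis. Payload 14.6 kg.
Tool frame: the origin (TCP) lies at the centre of the arm's flange, where the gripper is bolted on; the fingertips stand 199 mm ahead of it and the grasp point (between the pads) lies ctrl.tcp_to_grasp ahead of it (ctrl.tcp_to_grasp is the distance from the TCP to the grasp point, in m); z points along the fingers, y is the line along which they close (so a half turn about z gives the same grasp; the last joint's range is limited). The gripper opens to 94 mm and grips with 3 to 60 N. Pads are 16 mm wide; open, the fingers measure 119 mm over their backs; the gripper's body (75 mm by 177 mm) begins 78 mm behind the grasp point.
Start: joints at [1.076, 0.3, 1.521, -0, 1.321, -0.067], TCP at [0.228, 0.5, 0.405] pointing down, gripper open.
Joint ranges: [-3.03, 3.03], [-0.79, 2.21], [0.23, 2.52], [-1.04, 4.18], [0, 3.07], [-2.55, 2.55]. Speed limits (rad/s): [2.22, 2.22, 2.57, 3.14, 3.14, 3.14].

INTERFACE

Orientations are given as [roll, pitch, yaw] about the fixed x, y, z axes, in that order (R = Rz(yaw) Ry(pitch) Rx(roll)).
In Python, from station import ctrl gives the robot as it stands. The module is installed in compiled form; this text tells all that it offers.
- The arm moves only by the shell command python3 -m jog 'ROWS' [OPENING] [FORCE]. ROWS is JSON, a list of rows, each a list of 6 numbers: the shift along the tool's x, y, z in cm, then the turn, a rotation vector about the tool's x, y, z in rad. In form: [[tx, ty, tz, ax, ay, az], ...]. A call has 1 to 8 rows; each row is the pose to reach, as a shift and turn from the pose commanded when the call began, along the tool's axes at that moment; what a row does not reach only later rows make up. A row lasts 1/10 s, in which the tool goes at most 50 mm and 8.59 degrees, less where a joint would pass 70% of its speed; a pose out of reach is approached as far as the arm can. A call with a gripper value outside its range is refused whole. OPENING is the opening in per cent of the stroke, from 0 (shut) to 100 (fully open), set as the call begins (- or left out, the last holds). The fingers move at their own pace and stop on an object; FORCE is the grip in N (left out, the last holds). Time passes only in rows, so rows that repeat a pose let the fingers close. It gives the time, the measured TCP pose, the force, the opening and the grip force at its end, in the units of the state.
- ctrl.get_obs(): the state, without advancing time (a new reading comes with each control period).
- ctrl.camera(name): name is "scene" or "top" or "wrist"; returns a dict with "img" (480x640x3 uint8, blue, green, red), "intrinsics" (3x3 intrinsics, pixels), "k1" (the pictures are not rectified: a ray, as slopes to the right and down, at radius r is drawn at 1 + k1 r^2 times it, then the intrinsics apply), "R" (3x3) and "t" (3): a world point X has camera coordinates R X + t. Camera axes: x right, y down, z forward; pixel columns grow to the right and rows downward; lengths in m; the calibration is good to about 2 mm. A picture is of the moment at which its call begins. There is no depth.
- ctrl.hand_in(): hands the job in; it is judged then, once.
The state is a dict: "time_s": time; "qpos": joint angles; "joint_vel": joint speeds; "tau": joint torques, N m; "ee_pos": TCP position; "eef_rot": TCP orientation; "force": force on the tool from outside, world axes, zero at the start; "moment": the same for the moment, N m; "grip_width": finger opening in m; "grip_force": force on a finger pad.
Only numpy, scipy, OpenCV 4.12 (cv2) and the standard library are available. Lean on these libraries where they do the work, as an engineer would, in place of code of your own. Each camera call takes 0.05 s, during which the arm holds its last target. There are 200 camera calls.

TASK

Pull the spice drawer all the way out to its stop. Then lift out the clear glass jar with the label and the blue sticker on its lid, leaving the two dark jars standing in their pockets, and stand it upright on the free part of the chopping board; set it down, do not drop it. Leave the drawer out, and do not push the tomato, the garlic or the mug about.

Things in the scene. Friction and masses are not known exactly. Their poses are not given: they have to be found in the camera images.
- drawer (a joint): the spice drawer of a small cream cabinet with a dark wooden top (170 deep x 272 wide x 145 mm high, fixed to the worktop). 0 = shut, 0.120 m = out to its stop. It slides level, straight away from the cabinet, and stays where it is left; it runs with about 2 N
- knob (a point): centre of the head of the drawer's round dark knob, on the middle of the drawer front; the head is 29 mm across and 17 mm long, on a 13 mm neck, and its centre stands 28 mm in front of the drawer front and 45 mm below the cabinet's top. It moves with the drawer. Its axes are the cabinet's: x points into the cabinet (the drawer opens along -x), y along the drawer front, z up
- labelled_jar_centre (a point): the jar to fetch: clear glass with light-coloured spice, a label and a dark brown lid with a round blue sticker on top (the other lids are plain black); body 42 mm, lid (the top 20 mm) 44 mm across, 105 mm tall, the tallest in the drawer, about 110 g. The point is its centre half-way up, z up along its axis. It stands in one of the drawer's three pockets; any jar can be in any pocket
- middle_pocket (a point): centre of the mouth of the middle of three round pockets (50 mm across, 26 mm deep) in a row along y, 74 mm apart, in the wooden drawer; moves with the drawer, axes as the knob's. A jar's foot fits in each. Above the worktop: pocket mouth 48 mm, drawer sides and back 76 mm, drawer front 131 mm, tall jar's top 127 mm. Free: 36 mm between jar and drawer front, 30 mm between jars
- dark_jar_1_centre (a point): a dark, almost black jar with a plain black lid, 44 mm across, 96 mm tall, in another pocket; the point is its centre half-way up, z up along its axis
- dark_jar_2_centre (a point): the second dark jar, the same as the first; centre half-way up, z up along its axis
- board_top (a point): centre of the upper face of the wooden chopping board, 213 mm (its x) by 324 mm (its y) and 16 mm thick with rounded corners, lying fixed on the worktop to the right of the cabinet; its +y end is the one away from the cabinet, z up. Tomato and garlic lie on the +y half (50 mm or more from the centre along y); the -y half, next to the cabinet, is free
- tomato: a red tomato, 66 mm across, 64 mm high, on the right half of the board; origin under its centre
- garlic: a garlic bulb, 50 mm across, 48 mm high, on the right half of the board; origin under its centre
- mug: a cream mug, 53 mm high, 94 mm over its handle, on the worktop to the left; origin under its centre

How it is judged:
By the outcome, as a careful person would: the job done as asked, in the order asked, and still so for the second after the job is handed in, with the robot touching nothing.
It also fails if it takes over 51 s, if anything falls off the work surface, if the arm or the gripper's body presses on something with over 40 N, if the wrist force passes 120 N, or if a joint passes its speed limit or range.

## Working session

There is one attempt and no reset: what is moved stays moved. The work goes in short steps, Python scripts to look and compute and a shell command to move; the robot and the scene stay as the last step left them, time stands still between calls to the robot, and variables do not carry over. Pictures are saved under pics/ and viewed, at most 13 in all, crops included, and the job is handed in when it is done.

```bash
mkdir -p pics
cat > h.py <<'E'
import numpy as np, cv2
from station import ctrl
from scipy.spatial.transform import Rotation as Ro
def ray(c,u,v):
    K=np.array(c["intrinsics"],float);R=np.array(c["R"]);t=np.array(c["t"])
    d=np.array([(u-K[0,2])/K[0,0],(v-K[1,2])/K[1,1]]);s=d.copy()
    for _ in range(20): s=d/(1+c["k1"]*(s@s))
    return -R.T@t, R.T@np.array([s[0],s[1],1])
def onz(c,u,v,z):
    o,d=ray(c,u,v); return o+d*(z-o[2])/d[2]
def proj(c,X):
    K=np.array(c["intrinsics"],float);p=np.array(c["R"])@np.array(X,float)+np.array(c["t"])
    s=p[:2]/p[2];s=s*(1+c["k1"]*(s@s));return K[:2,:2]@s+K[:2,2]
def tool():
    o=ctrl.get_obs();return np.array(o["ee_pos"]),Ro.from_euler('xyz',o["eef_rot"])
def shift(target_grasp):  # cm along tool axes from present
    p,r=tool();g=p+r.apply([0,0,ctrl.tcp_to_grasp]);return r.inv().apply(np.array(target_grasp)-g)*100
E
python3 - <<'E'
from h import *
print(ctrl.tcp_to_grasp,ctrl.get_obs())
for n in("scene","top"):
    c=ctrl.camera(n);cv2.imwrite(f"pics/{n}0.png",c["img"]);print(n,c["intrinsics"],c["k1"],c["R"],c["t"])
E
```

```text
0.1804 {'time_s': 0.0, 'qpos': array([ 1.07640543e+00,  3.00474638e-01,  1.52157794e+00,  2.67265747e-05,
        1.32069059e+00, -6.65716967e-02]), 'joint_vel': array([-4.16348021e-05,  1.98166556e-03, -5.74579899e-04, -5.70405211e-04,
       -5.16032344e-04, -5.08347980e-05]), 'tau': array([-6.97155301e-04, -5.31798899e+01, -3.52729225e+01,  7.08265649e-02,
        2.44396616e-02, -9.28133227e-05]), 'ee_pos': array([0.22816043, 0.50040903, 0.40408559]), 'eef_rot': array([-3.14044641e+00, -1.02364924e-04,  2.71376676e+00]), 'force': array([0.44717838, 0.5706848 , 0.06688946]), 'moment': array([-0.00353129, -0.02123844,  0.01446038]), 'grip_force': 0.0, 'grip_width': 0.09410166190136739}
scene [[511.34124229   0.         317.50518537]
 [  0.         511.34124229 235.32522346]
 [  0.           0.           1.        ]] 0.038765334504687644 [[ 0.10692423 -0.99419094 -0.01231189]
 [-0.85600729 -0.08574941 -0.50980247]
 [ 0.50578526  0.06504931 -0.86020338]] [-0.1467327   0.55715267  0.88038939]
top [[515.88558203   0.         315.39504737]
 [  0.         515.88558203 248.13347908]
 [  0.           0.           1.        ]] -0.13096407586984307 [[-0.03058991 -0.99951755 -0.00537827]
 [-0.99710141  0.0308901  -0.0695311 ]
 [ 0.06966369  0.00323573 -0.99756529]] [-0.03406109  0.59668974  1.44148459]
```

View pics/scene0.png

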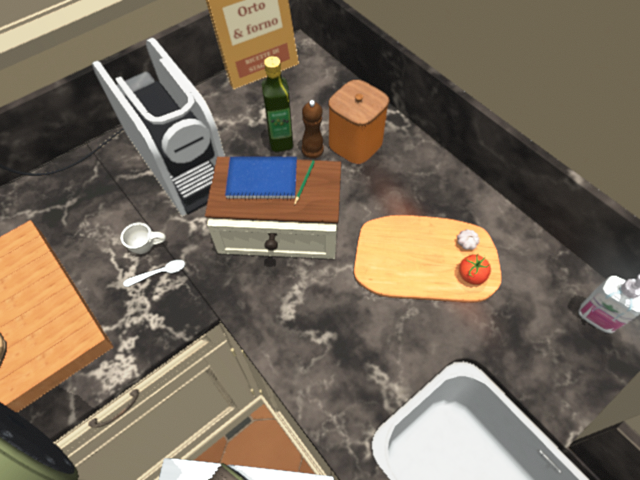

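View pics/top0.png

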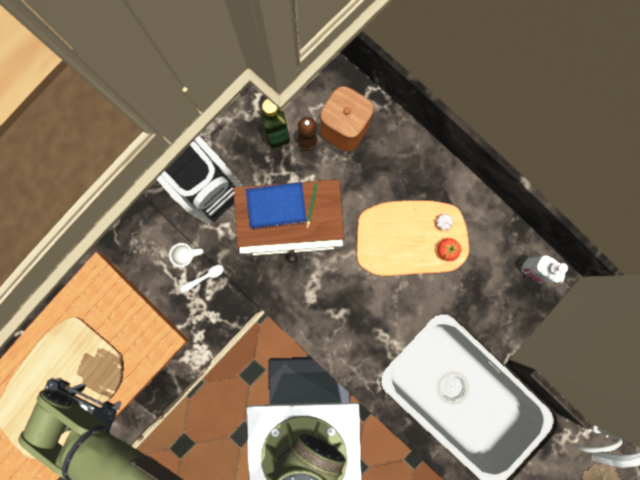

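The top view shows the cabinet at (238–343, 182–250) with its knob at about (291,257). The board is at (357–468, 202–275), with the tomato and garlic on its right half and the mug at (182,255). In the scene view the knob is at (271,243).

Run:
```python
from h import *
cs={n:ctrl.camera(n) for n in("scene","top")}
def tri(a,b):
    o1,d1=ray(cs["scene"],*a);o2,d2=ray(cs["top"],*b)
    s=np.linalg.lstsq(np.c_[d1,-d2],o2-o1,rcond=None)[0];P,Q=o1+s[0]*d1,o2+s[1]*d2
    return (P+Q)/2,np.linalg.norm(P-Q)
print("knob tri",tri((271,243),(291,257)),onz(cs["top"],291,257,.1),onz(cs["scene"],271,243,.1))
t=cs["top"];im=t["img"];hsv=cv2.cvtColor(im,cv2.COLOR_BGR2HSV)
# board
m=cv2.inRange(hsv,(8,80,120),(28,255,255));m[:,:350]=0;m[:,480:]=0;m[:190]=0;m[290:]=0
m=cv2.morphologyEx(m,cv2.MORPH_CLOSE,np.ones((25,25)));n,l,st,ce=cv2.connectedComponentsWithStats(m);i=1+st[1:,4].argmax()
pts=np.argwhere(l==i)[:,::-1];P=np.array([onz(t,u,v,.016)[:2] for u,v in pts],np.float32)
print("board",cv2.minAreaRect(P),np.array(cv2.boxPoints(cv2.minAreaRect(P))))
for n,hi in(("tomato",(.033)),):
    r=cv2.inRange(hsv,(0,150,60),(6,255,255));r[:,:425]=0;r[:,480:]=0;r[:220]=0;r[280:]=0
    print(n,onz(t,*np.argwhere(r)[:,::-1].mean(0),.045))
print("garlic",onz(t,444,222,.04),"mug",onz(t,182,255,.05))
cv2.imwrite("pics/crop.png",np.hstack([cv2.resize(im[170:270,225:350],None,fx=3.2,fy=3.2,interpolation=2),cv2.resize(cs["scene"]["img"][170:270,205:330],None,fx=3.2,fy=3.2,interpolation=2)][:2])[:, :800])
```

```text
knob tri (array([0.56805788, 0.0119741 , 0.10506144]), np.float64(0.0023490095145661766)) [0.56804724 0.01337327 0.1       ] [0.57114242 0.01172848 0.1       ]
board ((0.6169137358665466, -0.3315046429634094), (0.3264525532722473, 0.21785393357276917), 88.46954345703125) [[ 0.50366616 -0.49176344]
 [ 0.72144234 -0.49758193]
 [ 0.7301613  -0.17124584]
 [ 0.51238513 -0.16542736]]
tomato [ 0.57825909 -0.41897172  0.045     ]
garlic [ 0.65678184 -0.41817278  0.04      ] mug [0.5856029  0.32190717 0.05      ]
```

View pics/crop.png

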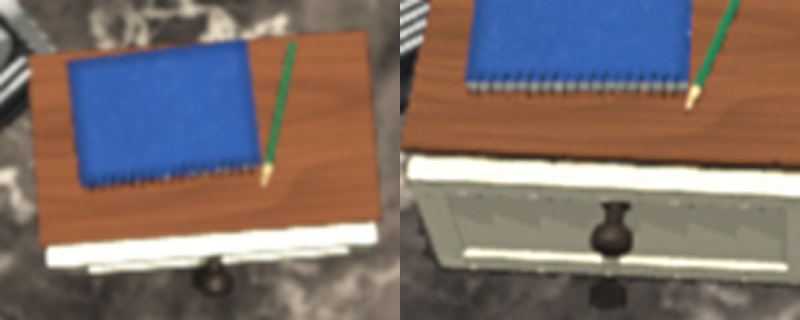

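Run:
```python
from h import *
t=ctrl.camera("top")
px=[(237.5,246.6),(343.8,239.4),(339,179.4),(234.4,187.8)]
P=[onz(t,*p,.145) for p in px];print(np.round(P,3))
a=P[0]-P[1]+P[3]-P[2];a[2]=0;a/=np.linalg.norm(a);print("cab y axis",a,"yaw",np.arctan2(-a[0],a[1]))
p,r=tool();ty=r.apply([0,1,0]);print("tool y",ty)
yaw=np.arctan2(-a[0],a[1])
ang=np.arctan2(a[1],a[0])-np.arctan2(ty[1],ty[0]);print("world turn",ang,"tool az",-ang)
print("shift to (.54,.012,.2)",shift([.568,.012,.2]))
```

```text
[[ 0.597  0.15   0.145]
 [ 0.607 -0.127  0.145]
 [ 0.765 -0.12   0.145]
 [ 0.752  0.155  0.145]]
cab y axis [-0.04219957  0.9991092   0.        ] yaw 0.04221210372045263
tool y [ 4.14835940e-01  9.09896044e-01 -5.75306326e-04]
world turn 0.4699746687335027 tool az -0.4699746687335027
shift to (.54,.012,.2) [-51.18506256 -30.33152866   2.41342097]
```

```bash
python3 -m jog '[[-51.2,-30.3,0,0,0,-0.47],[-51.2,-30.3,0,0,0,-0.47],[-51.2,-30.3,0,0,0,-0.47],[-51.2,-30.3,0,0,0,-0.47],[-51.2,-30.3,0,0,0,-0.47],[-51.2,-30.3,0,0,0,-0.47],[-51.2,-30.3,0,0,0,-0.47],[-51.2,-30.3,0,0,0,-0.47]]' 70
python3 - <<'E'
from h import *
p,r=tool();print(shift([.568,.012,.224]),r.apply([0,1,0]))
E
```

```text
time_s: 1.05
ee_pos: [0.4505, 0.181, 0.4049]
eef_rot: [3.141, 0.0, -3.099]
force: [0.2, 0.4, -0.5]
grip_width: 0.0658
grip_force: 0.0
[-11.02118916 -17.38685507   0.04943169] [-4.22539812e-02  9.99106890e-01  1.54506654e-04]
```

```bash
python3 -m jog '[[-10.5,-16.6,0,0,0,0],[-10.5,-16.6,0,0,0,0],[-10.5,-16.6,0,0,0,0],[-10.5,-16.6,0,0,0,0],[-10.5,-16.6,0,0,0,0],[-10.5,-16.6,0,0,0,0],[-10.5,-16.6,0,0,0,0]]' 70
python3 - <<'E'
from h import *
p,r=tool();print(shift([.568,.012,.1]),r.apply([0,1,0]))
c=ctrl.camera("wrist");cv2.imwrite("pics/w1.png",c["img"]);print(proj(c,[.568,.012,.1]))
E
```

```text
time_s: 1.75
ee_pos: [0.5613, 0.0223, 0.4046]
eef_rot: [3.141, -0.0, -3.099]
force: [0.7, -0.2, -0.4]
grip_width: 0.0662
grip_force: 0.0
[-0.63413524 -1.0624448  12.42451633] [-4.29580462e-02  9.99076863e-01  1.68466192e-04]
[301.33849658 253.15379484]
```

View pics/w1.png

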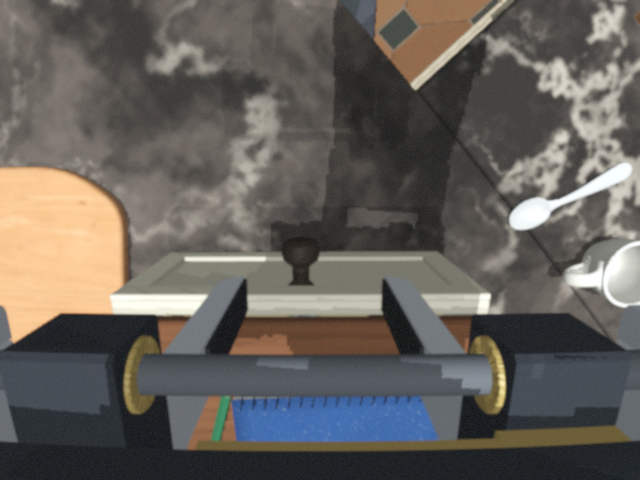

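The wrist view shows the knob head at about (300,250), 2 mm nearer the robot than predicted. The cabinet's front edge is level in the image, so the yaw is right.

```bash
python3 -m jog '[[-0.5,-1.05,2,0,0,0],[-0.5,-1.05,6,0,0,0],[-0.5,-1.05,10,0,0,0],[-0.5,-1.05,12.4,0,0,0],[-0.5,-1.05,12.4,0,0,0],[-0.5,-1.05,12.4,0,0,0]]' 70; python3 -m jog '[[0,0,0,0,0,0],[0,0,0,0,0,0],[0,0,0,0,0,0],[0,0,0,0,0,0],[0,0,0,0,0,0],[0,0,0,0,0,0]]' 0 25;  python3 - <<'E'
from h import *
print(shift([.568,.012,.1]))
E
```

```text
time_s: 2.4
ee_pos: [0.5672, 0.012, 0.2818]
eef_rot: [-3.142, 0.001, -3.098]
force: [-0.1, -1.1, 0.2]
grip_width: 0.0655
grip_force: 0.0
time_s: 3.0
ee_pos: [0.5671, 0.0118, 0.2809]
eef_rot: [3.14, 0.0, -3.099]
force: [-1.3, 5.0, 3.0]
grip_width: 0.0273
grip_force: 25.0
[-0.08560214 -0.00398785  0.04979913]
```

```bash
python3 -m jog '[[1,0,0,0,0,0],[3,0,0,0,0,0],[5,0,0,0,0,0],[7,0,0,0,0,0],[9,0,0,0,0,0],[10.5,0,0,0,0,0],[11.4,0,0,0,0,0],[11.4,0,0,0,0,0]]'; python3 -m jog '[[0.3,0,0,0,0,0],[0.6,0,0,0,0,0],[0.8,0,0,0,0,0],[0.8,0,0,0,0,0]]'
```

```text
time_s: 3.8
ee_pos: [0.4526, 0.0066, 0.2809]
eef_rot: [3.141, -0.0, -3.099]
force: [-0.8, 5.1, 1.0]
grip_width: 0.0272
grip_force: 25.0
time_s: 4.2
ee_pos: [0.4462, 0.0063, 0.281]
eef_rot: [3.141, 0.005, -3.1]
force: [13.1, 7.8, -9.4]
grip_width: 0.0272
grip_force: 25.0
```

```bash
python3 -m jog '[[-0.1,0,0,0,0,0],[-0.1,0,0,0,0,0],[-0.1,0,0,0,0,0],[-0.1,0,0,0,0,0]]' 66; python3 -m jog '[[0,0,-3,0,0,0],[0,0,-8,0,0,0],[0,0,-13,0,0,0],[0,0,-15,0,0,0],[0,0,-15,0,0,0]]'
python3 - <<'E'
from h import *
for n in("wrist","scene"):
    c=ctrl.camera(n);cv2.imwrite(f"pics/{n}2.png",c["img"])
E
```

```text
time_s: 4.6
ee_pos: [0.4462, 0.006, 0.2806]
eef_rot: [-3.141, -0.0, -3.099]
force: [-0.4, 0.2, -1.0]
grip_width: 0.0562
grip_force: 0.0
time_s: 5.1
ee_pos: [0.4461, 0.0061, 0.4336]
eef_rot: [-3.141, 0.005, -3.099]
force: [-0.4, 0.2, -0.5]
grip_width: 0.0621
grip_force: 0.0
```

View pics/wrist2.png

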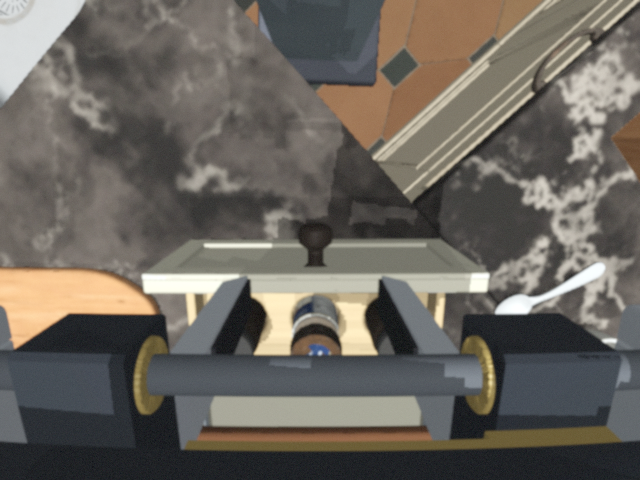

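View pics/scene2.png

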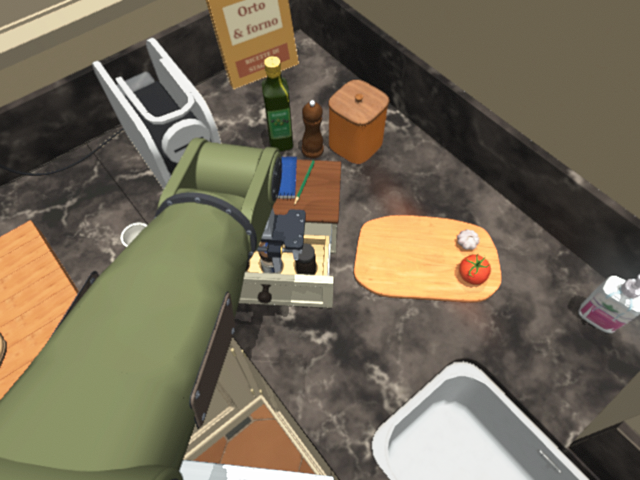

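The labelled jar (blue sticker at (319,352), lid 293–341) is in the middle pocket, with a dark jar on each side. The gripper's bar hides part of the lid, so I'll back off for a clear view.

```bash
python3 -m jog '[[4,0,0,0,0,0],[7,0,0,0,0,0],[7,0,0,0,0,0],[7,0,0,0,0,0]]'
python3 - <<'E'
from h import *
c=ctrl.camera("wrist");im=c["img"];cv2.imwrite("pics/w3.png",im[200:400,180:460].repeat(2,0).repeat(2,1))
h=cv2.cvtColor(im,cv2.COLOR_BGR2HSV);m=cv2.inRange(h,(100,100,60),(125,255,255));m[:, :250]=0;m[:,400:]=0;m[380:]=0
p=np.argwhere(m)[:,::-1];print(len(p),p.mean(0),p.min(0),p.max(0),onz(c,*((p.min(0)+p.max(0))/2),.127))
p_,r=tool();print(p_,r.apply([0,1,0]))
E
```

```text
time_s: 5.6
ee_pos: [0.3763, 0.0031, 0.4299]
eef_rot: [3.141, -0.001, -3.1]
force: [0.0, 0.2, -0.1]
grip_width: 0.0621
grip_force: 0.0<stdin>:4: RuntimeWarning: Mean of empty slice.
  ret = um.true_divide(
Traceback (most recent call last):
ValueError: zero-size array to reduction operation minimum which has no identity
```

View pics/w3.png

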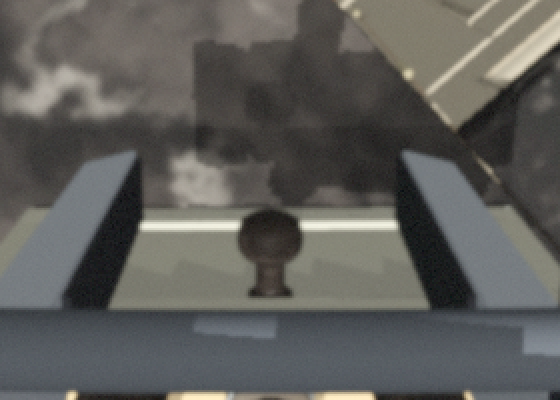

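The view shifted the wrong way: the knob is at (315,318) and the jar is hidden below the bar. I'll move forward over the drawer instead.

```bash
python3 -m jog '[[-4,0,0,0,0,0],[-9,0,0,0,0,0],[-14,0,0,0,0,0],[-14,0,0,0,0,0],[-14,0,0,0,0,0]]'
python3 - <<'E'
from h import *
c=ctrl.camera("wrist");im=c["img"];cv2.imwrite("pics/w4.png",im[140:400,180:460].repeat(2,0).repeat(2,1))
h=cv2.cvtColor(im,cv2.COLOR_BGR2HSV);m=cv2.inRange(h,(100,100,60),(125,255,255));m[:, :250]=0;m[:,400:]=0;m[360:]=0
p=np.argwhere(m)[:,::-1];print(len(p),p.mean(0),p.min(0),p.max(0));P=onz(c,*((p.min(0)+p.max(0))/2),.127);print(P)
p_,r=tool();print(p_,r.apply([0,1,0]),shift([P[0],P[1],.1]))
E
```

```text
time_s: 6.15
ee_pos: [0.5173, 0.0091, 0.4286]
eef_rot: [3.141, -0.004, -3.099]
force: [-0.5, 0.5, 0.1]
grip_width: 0.062
grip_force: 0.0
387 [314.91472868 281.94056848] [302 266] [328 296]
[0.54360602 0.01010844 0.127     ]
[0.51634056 0.00914179 0.42960722] [-4.23238424e-02  9.99103925e-01  2.00129490e-04] [-2.79309179 -0.02541665 14.91528116]
```

View pics/w4.png

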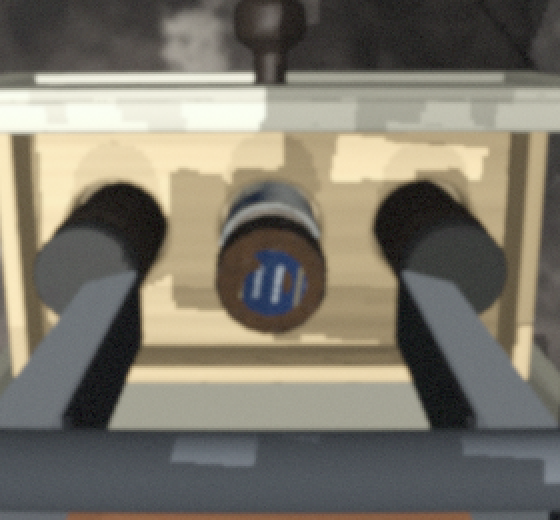

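The labelled lid's centre is at about (315,280) in the full image, and both dark jars are 8 mm or more clear of the fingers' path. Next I descend and grip.

```bash
python3 -m jog '[[-2.7,0,1,0,0,0],[-2.7,0,5,0,0,0],[-2.7,0,9,0,0,0],[-2.7,0,12,0,0,0],[-2.7,0,14,0,0,0],[-2.7,0,14.9,0,0,0],[-2.7,0,14.9,0,0,0]]' 66; python3 -m jog '[[0,0,0,0,0,0],[0,0,0,0,0,0],[0,0,0,0,0,0],[0,0,0,0,0,0],[0,0,0,0,0,0]]' 0 25
```

```text
time_s: 6.9
ee_pos: [0.5426, 0.0102, 0.2817]
eef_rot: [3.142, -0.001, -3.1]
force: [0.5, -0.5, 0.6]
grip_width: 0.0617
grip_force: 0.0
time_s: 7.4
ee_pos: [0.5433, 0.0103, 0.2827]
eef_rot: [-3.141, 0.002, -3.099]
force: [-0.7, 1.0, 7.1]
grip_width: 0.0435
grip_force: 25.0
```

```bash
python3 -m jog '[[0,0,-1,0,0,0],[0,0,-3,0,0,0],[0,0,-6,0,0,0],[0,0,-9,0,0,0],[0,0,-12,0,0,0],[0,0,-15,0,0,0],[0,0,-15.5,0,0,0],[0,0,-15.5,0,0,0]]'
python3 - <<'E'
from h import *
c=ctrl.camera("wrist");cv2.imwrite("pics/w5.png",c["img"])
print(shift([.61,-.245,.255]))
E
```

```text
time_s: 8.2
ee_pos: [0.5429, 0.0102, 0.4372]
eef_rot: [-3.141, 0.001, -3.099]
force: [-0.2, -0.4, -2.4]
grip_width: 0.0435
grip_force: 25.0
[ -5.63834848 -25.78384154   0.03917286]
```

View pics/w5.png

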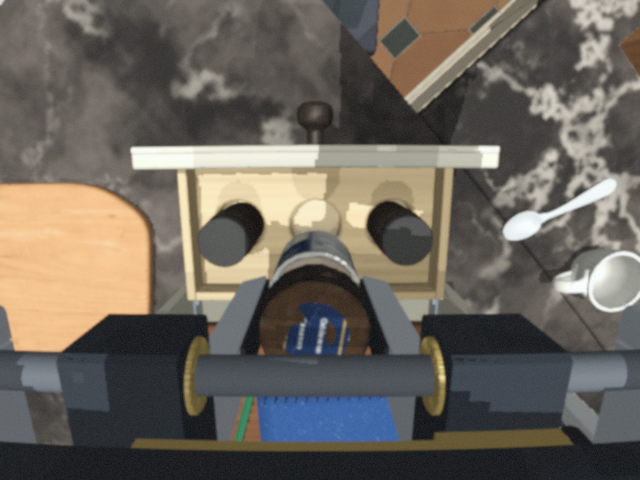

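The jar is held upright with its lid at (315,325). The dark jars still stand in their pockets at (235,232) and (400,232). Next I carry it to the free half of the board.

```bash
python3 -m jog '[[-0.4,-2,0,0,0,0],[-1.2,-5.5,0,0,0,0],[-2.2,-10,0,0,0,0],[-3.2,-14.5,0,0,0,0],[-4.2,-19,0,0,0,0],[-5,-23,0,0,0,0],[-5.5,-25.2,0,0,0,0],[-5.6,-25.8,0,0,0,0]]'; python3 -m jog '[[0,0,0,0,0,0],[0,0,0,0,0,0]]'
python3 - <<'E'
from h import *
c=ctrl.camera("scene");cv2.imwrite("pics/s6.png",c["img"][130:330,200:520].repeat(2,0).repeat(2,1))
print(shift([.61,-.245,.0965]))
E
```

```text
time_s: 9.05
ee_pos: [0.6101, -0.2476, 0.4338]
eef_rot: [3.14, -0.003, -3.102]
force: [0.0, -0.1, -1.5]
grip_width: 0.0437
grip_force: 25.0
time_s: 9.25
ee_pos: [0.61, -0.2442, 0.436]
eef_rot: [3.141, -0.001, -3.099]
force: [-1.0, -0.2, -1.7]
grip_width: 0.0435
grip_force: 25.0
[-1.46078031e-02 -1.18408826e-01  1.59495887e+01]
```

View pics/s6.png

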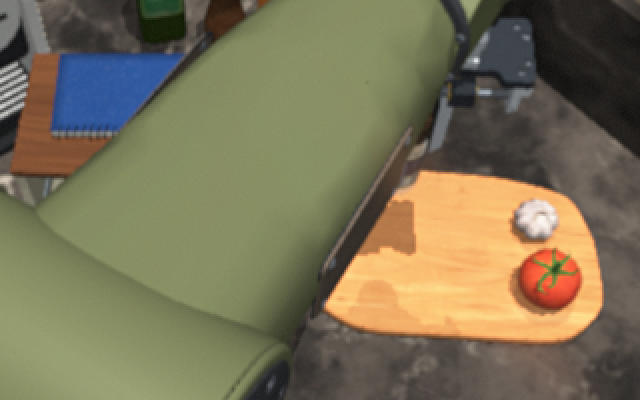

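The arm hides the jar here. The board's left half is free, and the tomato and garlic haven't moved. Next I lower the jar, creeping at the end.

```bash
python3 -m jog '[[0,0,1.5,0,0,0],[0,0,5,0,0,0],[0,0,9,0,0,0],[0,0,12,0,0,0],[0,0,14,0,0,0],[0,0,15,0,0,0],[0,0,15.5,0,0,0],[0,0,15.5,0,0,0]]'; python3 -m jog '[[0,0,0.1,0,0,0],[0,0,0.2,0,0,0],[0,0,0.2,0,0,0]]';python3 -m jog '[[0,0,0.1,0,0,0],[0,0,0.2,0,0,0],[0,0,0.2,0,0,0]]'
```

```text
time_s: 10.1
ee_pos: [0.6101, -0.2448, 0.2821]
eef_rot: [-3.141, 0.0, -3.099]
force: [0.2, 0.3, -1.0]
grip_width: 0.0438
grip_force: 25.0
time_s: 10.4
ee_pos: [0.61, -0.2452, 0.2802]
eef_rot: [-3.141, 0.001, -3.099]
force: [-0.6, 0.9, -1.2]
grip_width: 0.0438
grip_force: 25.0
time_s: 10.7
ee_pos: [0.6099, -0.2452, 0.2775]
eef_rot: [3.141, -0.0, -3.099]
force: [-0.9, -0.5, -1.0]
grip_width: 0.0439
grip_force: 25.0
```

```bash
python3 -m jog '[[0,0,0.1,0,0,0],[0,0,0.1,0,0,0]]';python3 -m jog '[[0,0,0.1,0,0,0],[0,0,0.1,0,0,0]]'
```

```text
time_s: 10.9
ee_pos: [0.61, -0.2452, 0.2769]
eef_rot: [-3.141, 0.0, -3.099]
force: [0.2, 0.6, 0.9]
grip_width: 0.0436
grip_force: 25.0
time_s: 11.1
ee_pos: [0.6101, -0.2452, 0.2768]
eef_rot: [-3.141, 0.001, -3.099]
force: [-2.3, 1.8, 8.0]
grip_width: 0.0437
grip_force: 25.0
```

```bash
python3 -m jog '[[0,0,0,0,0,0],[0,0,0,0,0,0],[0,0,0,0,0,0],[0,0,0,0,0,0],[0,0,0,0,0,0]]' 70; python3 -m jog '[[0,0,-1,0,0,0],[0,0,-4,0,0,0],[0,0,-8,0,0,0],[0,0,-12,0,0,0],[0,0,-15,0,0,0],[0,0,-16,0,0,0],[0,0,-16,0,0,0]]'; python3 -m jog '[[4,0,0,0,0,0],[8,0,-2,0,0,0],[12,0,-4,0,0,0],[16,0,-6,0,0,0],[20,0,-6,0,0,0],[20,0,-6,0,0,0],[20,0,-6,0,0,0]]'
python3 - <<'E'
from h import *
a=ctrl.camera("scene")["img"][120:360,100:520];b=ctrl.camera("top")["img"][150:350,150:500]
cv2.imwrite("pics/f.png",np.vstack([cv2.resize(a,(560,320)),cv2.resize(b,(490,280)).__class__(0) if 0 else cv2.copyMakeBorder(cv2.resize(b,(490,280)),0,0,0,70,0)]))
E
```

```text
time_s: 11.6
ee_pos: [0.61, -0.2452, 0.2756]
eef_rot: [3.142, -0.0, -3.099]
force: [0.2, -0.7, 1.3]
grip_width: 0.0655
grip_force: 0.0
time_s: 12.3
ee_pos: [0.6098, -0.2451, 0.437]
eef_rot: [-3.141, 0.002, -3.099]
force: [0.5, 0.4, -0.4]
grip_width: 0.0658
grip_force: 0.0
time_s: 13.0
ee_pos: [0.41, -0.2538, 0.4947]
eef_rot: [3.141, -0.001, -3.1]
force: [0.5, -0.7, 0.2]
grip_width: 0.0656
grip_force: 0.0
```

View pics/f.png

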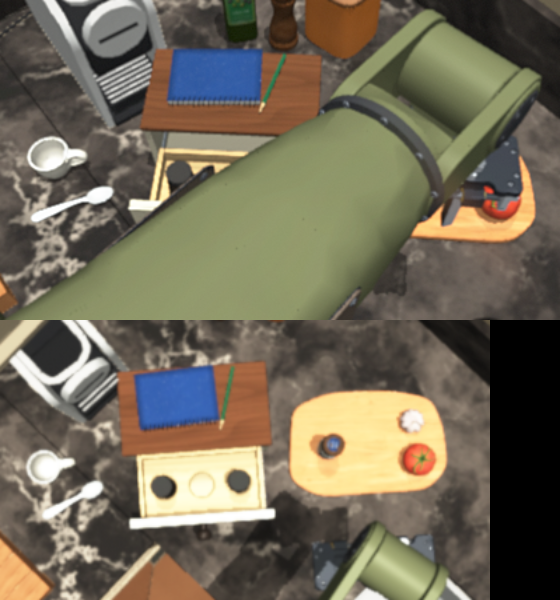

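The top view shows the jar upright on the board's free half at (330,447), and both dark jars in their pockets. The drawer is still out, the tomato, garlic and mug haven't moved, and the arm is clear.

```bash
python3 -c "
from station import ctrl
print(ctrl.hand_in())"
```

```text
the job is handed in; nothing more can be done
None
```

I pulled the drawer out to its stop and set the labelled jar upright on the free half of the board, leaving both dark jars in their pockets and the tomato, garlic and mug where they were; I handed the job in at about 13 s, and no verdict was returned.

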